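Open the plate clamp of a thermoshaker and keep it open

ROBOT

A 6-joint arm with a two-finger parallel gripper is mounted at the origin on a cart in front of the work surface, level with it; the furniture and walls round the work are solid. World frame = base frame: x ahead of the robot, y to its left, z up, the work surface at z = 0. Lengths are in m, angles in degrees, forces in N, time in s.
With the tool pointing down it reaches from about 0.4 to 0.825 m from the base axis. Payload 7 kg.
Tool frame: the origin (TCP) lies midway between the tips of the shut fingers; the grasp point (between the pads) lies 19 mm behind it; z points along the fingers, y is the line along which they close (so a half turn about z gives the same grasp; the last joint's range is limited). The gripper opens to 88 mm and grips with 3 to 60 N. Pads are 19 mm wide; open, the fingers measure 130 mm over their backs; the gripper's body (78 mm by 193 mm) begins 47 mm behind the grasp point.
Start: joints at [-51.847, 20.546, 0.682, 0, -70.136, -16.507], TCP at [0.249, -0.627, 0.188] pointing down, gripper open.
Joint ranges: [-176.03, 176.03], [-82.01, 121.73], [-58.28, 71.71], [-173.87, 95.51], [-174.79, -0.11], [-173.66, 173.66]. Speed limits (degrees/s): [136.94, 136.94, 172.46, 180, 180, 180].

INTERFACE

Orientations are given as [roll, pitch, yaw] about the fixed x, y, z axes, in that order (R = Rz(yaw) Ry(pitch) Rx(roll)).
In Python, from plant import r gives the robot as it stands. The module is installed in compiled form; this text tells all that it offers.
- The arm moves only by the tool play_rows, never from a script. Its argument "rows" is a list of rows, each an object with "slide": the shift along the tool's x, y, z as a fraction of full scale, a list of three; "delta_rot": the turn, a rotation vector about the tool's x, y, z as a fraction of full scale, a list of three; "fingers": the opening, from -1 (shut) to 1 (fully open). In form: [{"slide": [x, y, z], "delta_rot": [rx, ry, rz], "fingers": fingers}, ...]. A call has 1 to 8 rows; each row shifts and turns the commanded pose from where the row before left it, along the tool's axes as they then stand; what a row does not reach is not made up. Full scale, the value 1, is 0.15 m for a shift and 0.08 rad for a turn. A row lasts 1/8 s, in which the tool goes at most 62.5 mm and 10.7 degrees, less where a joint would pass 70% of its speed; a pose out of reach is approached as far as the arm can. A call with a number of a shift or a turn outside -1 to 1 is refused whole. A call with a gripper value outside its range is refused whole. The fingers move at their own pace and stop on an object; "squeeze" is the grip in N (left out, the last holds). Time passes only in rows, so rows that do not move let the fingers close. It gives the time, the measured TCP pose, the force, the opening and the grip force at its end, in the units of the state.
- r.get_state(): the state, without advancing time (a new reading comes with each control period).
- r.capture(name): name is "side" or "top"; returns a dict with "image" (384x512x3 uint8, blue, green, red), "fx", "fy", "cx", "cy" (pixels), "R" (3x3) and "t" (3): a world point X has camera coordinates R X + t. Camera axes: x right, y down, z forward; pixel columns grow to the right and rows downward; lengths in m; the calibration is good to about 2 mm. A picture is of the moment at which its call begins. There is no depth.
- r.close_job(): hands the job in; it is judged then, once.
The state is a dict: "time_s": time; "joints": joint angles; "qd": joint speeds; "joint_torque": joint torques, N m; "tcp_pos": TCP position; "eef_rot": TCP orientation; "contact_force": force on the tool from outside, world axes, zero at the start; "moment": the same for the moment, N m; "gripper_width": finger opening in m; "gripper_force": force on a finger pad.
Only numpy, scipy, OpenCV 4.12 (cv2) and the standard library are available. Lean on these libraries where they do the work, as an engineer would, in place of code of your own. Each camera call takes 0.05 s, during which the arm holds its last target. There are 200 camera calls.

TASK

The plate in the thermoshaker is due to be changed: lift the loose smoked hood off by its blue knob and stand it, right way up, on the free bench top. Then take the black knob of the spring clamp that holds the white plate, pull the slide out until its front edge is at the orange line, not well past it (there the jaw comes off its guide), and finish with the slide still held at the line so that a colleague can swap the plate. Leave the plate lying in its nest, and leave the other things on the bench where they are.

Things in the scene. Friction and masses are not known exactly. Their poses are not given: they have to be found in the camera images.
- thermoshaker: fixed bench instrument, white housing 196 x 200 mm (x, y) with a flat grey deck at z = 100 mm; origin on the bench, 110 mm behind its front face and 86 mm before its back; panel knob stands out to x = -124 mm. Its -x is the front: the clamp slide pulls out along -x. The white plate lies in a nest on the deck at x = -28 to +58 mm, its top 16 mm above the deck, fences 10 mm
- hood_knob (a point): centre of the hood's blue knob, 28 mm in diameter, 18 mm high on a thin neck, over the hood's middle. Hood: loose, smoked clear plastic, white rim, open below, 150 (x) x 157 (y) x 45 mm, walls 4 mm, about 0.25 kg; this point is 62 mm above its lower rim, 17 mm above its flat top. It covers plate and clamp, axes along the thermoshaker's, 4 mm play; lift it 40 mm or more before moving sideways
- clamp_knob (a point): middle of the grip of the clamp's black upright knob: cylinder 16 mm in diameter, from 4 to 32 mm above the deck; this point is 19 mm above the deck and moves with the slide. Two steel guides 6 mm high run along both sides of the slide, 16 to 21 mm from its centre line; otherwise the deck round the knob is flat
- clamp_slide (a joint): how far the aluminium spring clamp slide is pulled out, m: 0 = its jaw presses on the plate, grows along the thermoshaker's -x; 0.018 = the front edge of its flat bar is at the middle of the orange line; 0.030 = end stop. The spring draws it back with 6 N at 0 and 10.5 N at the line
- slide_edge (a point): middle of the front edge of the slide's flat bar (30 mm wide, 4 mm thick), at its upper side; moves with the slide
- open_line (a point): middle of the orange line, 2.4 mm wide, that runs across the deck in front of the slide, on the deck's surface
- plate_in_center (a point): centre of the white 96-well plate clamped in the nest, 86 x 128 x 14 mm (x, y, z), 0.07 kg, loose once the clamp is open; stays where it is
- plate_next_center (a point): centre of the second white 96-well plate, 86 x 128 x 14 mm (its own x, y, z), loose on the bench right of the thermoshaker; leave it
- marker_red: red and white marker pen lying on the bench, 12 x 126 x 14 mm, long along its y; origin below its middle; leave it
- tape_green: roll of green tape lying flat, 77 mm in diameter, 19 mm high; origin below its middle; leave it
- white_bottle_center (a point): centre of a small white bottle with a white cap, 42 mm in diameter, 68 mm high, standing on the bench; leave it

How it is judged (in metres and radians):
On the way, in this order (a step that is already met when the one before it is completed fails the run):
1. the hood has been lifted clear of the thermoshaker by its knob (height (world z) of hood_knob above 0.195 m and angle between hood_knob's own z axis and vertical below 0.35 rad and distance between the grasp point and hood_knob below 0.05 m), for 0.1 s.
2. the hood stands right way up on the bench top and is let go, the clamp still shut (height (world z) of hood_knob below 0.066 m and angle between hood_knob's own z axis and vertical below 0.06 rad and contact force between the fingers and anything else below 0.5 N and value of joint clamp_slide below 0.004 m), for 0.2 s.
At the end, for the whole second after the job is handed in: the fingers hold the clamp slide with its front edge within 3 mm of the middle of the orange line (0.015 to 0.021 m), the hood stands right way up on the bench top, and the clamped plate still lies in its nest (within 6 mm) (value of joint clamp_slide between 0.015 and 0.021 m and contact force between the fingers and clamp_slide above 2 N and height (world z) of hood_knob below 0.066 m and angle between hood_knob's own z axis and vertical below 0.06 rad and distance of plate_in_center from where it was at the start of the episode below 0.006 m and angle between plate_in_center's own z axis and vertical below 0.05 rad); the arm keeps its last pose, push and grip.
It fails at once if the slide is pulled well past the line (more than 7 mm) (value of joint clamp_slide above 0.025 m).
It fails at once if the plate is lifted or knocked out of its nest (distance of plate_in_center from where it was at the start of the episode above 0.012 m).
It fails at once if another thing on the bench is disturbed (moved by more than 30 mm) (distance of any of plate_next_center, marker_red, tape_green, white_bottle_center from where it was at the start of the episode above 0.03 m).
It also fails if it takes over 51 s, if anything falls off the work surface, if the arm or the gripper's body presses on something with over 40 N, if the wrist force passes 120 N, or if a joint passes its speed limit or range.

## Working session

There is one attempt and no reset: what is moved stays moved. The work goes in short steps, Python scripts to look and compute and a tool call to move; the robot and the scene stay as the last step left them, time stands still between calls to the robot, and variables do not carry over. Pictures are saved under pics/ and viewed, at most 10 in all, crops included, and the job is handed in when it is done.

Besides the shell and the picture viewer there is one more tool, called as name(argument=value, ...) on one line, values as JSON. play_rows: Moves the arm, as the interface text tells. Shift numbers are shares of 0.15 m and turn numbers shares of 0.08 rad, none past 1 either way. Its arguments: {"type":"object","properties":{"rows":{"type":"array"},"squeeze":{"type":"number"}},"required":["rows"]}

```bash
mkdir -p pics; cat > h.py <<'E'
import numpy as np, cv2
from plant import r
def cap(n,fn=None):
    c=r.capture(n)
    if fn: cv2.imwrite('pics/'+fn,c['image'])
    return c
def ray(c,u,v):
    R=np.array(c['R']);t=np.array(c['t'])
    d=R.T@np.array([(u-c['cx'])/c['fx'],(v-c['cy'])/c['fy'],1.]);return -R.T@t,d/np.linalg.norm(d)
def onz(c,u,v,z):
    o,d=ray(c,u,v);return o+d*(z-o[2])/d[2]
def tri(c1,p1,c2,p2):
    o1,d1=ray(c1,*p1);o2,d2=ray(c2,*p2)
    s=np.linalg.lstsq(np.c_[d1,-d2],o2-o1,rcond=None)[0]
    a,b=o1+s[0]*d1,o2+s[1]*d2;return (a+b)/2,np.linalg.norm(a-b)
def blobs(c,lo,hi,amin=15):
    m=cv2.inRange(cv2.cvtColor(c['image'],cv2.COLOR_BGR2HSV),np.array(lo),np.array(hi))
    n,_,s,ce=cv2.connectedComponentsWithStats(m)
    return [(s[i][:5].tolist(),ce[i].round(1).tolist()) for i in range(1,n) if s[i][4]>=amin]
E
python3 - <<'E'
from h import *
print(r.get_state())
for n in('top','side'):
    c=cap(n,n+'0.png');print(n,-np.array(c['R']).T@c['t'],c['fx'])
    print('blue',blobs(c,(100,120,50),(130,255,255)));print('orange',blobs(c,(8,130,120),(22,255,255)))
E
```

```text
{'time_s': 0.0, 'joints': array([-5.18475197e+01,  2.05892299e+01,  6.32050913e-01, -1.95138953e-02,
       -7.01356684e+01, -1.65081204e+01]), 'qd': array([0.12237191, 0.01521974, 0.05728722, 0.09591889, 0.08951992,
       0.00475422]), 'joint_torque': array([ 1.71690886e-04, -5.82726896e+01,  2.93071944e+01,  6.99730530e+00,
        7.13380767e-03, -1.41948622e-04]), 'tcp_pos': array([ 0.24873594, -0.62688947,  0.18733645]), 'eef_rot': array([ 1.79905767e+02, -8.79701574e-03, -1.58362279e+02]), 'contact_force': array([-0.10348231, -0.57191252,  0.55160234]), 'moment': array([ 0.03947245, -0.0257051 , -0.01053735]), 'gripper_force': 0.0, 'gripper_width': 0.08731873986826919}
top [ 0.48281943 -0.22779224  1.16311852] 374.26145107273425
blue [([309, 70, 11, 12, 100], [313.6, 75.6]), ([321, 80, 21, 32, 106], [326.4, 101.2]), ([191, 110, 41, 7, 78], [211.0, 113.5]), ([345, 110, 19, 6, 61], [354.4, 112.5]), ([264, 164, 9, 10, 75], [267.9, 168.6])]
orange [([369, 70, 18, 18, 252], [377.7, 78.7]), ([420, 166, 70, 49, 599], [450.4, 194.4]), ([439, 169, 56, 24, 220], [461.5, 180.7]), ([435, 175, 9, 9, 35], [439.4, 179.0]), ([481, 193, 7, 7, 27], [483.9, 196.0]), ([365, 240, 40, 29, 825], [382.7, 253.9])]
side [0.08686443 0.64855423 0.73837863] 433.5043609538863
blue [([156, 0, 18, 15, 240], [164.4, 6.5]), ([0, 35, 46, 36, 788], [19.8, 51.1]), ([99, 38, 37, 27, 583], [117.0, 50.7]), ([248, 53, 10, 10, 90], [252.3, 57.5]), ([173, 107, 15, 16, 131], [180.1, 114.9]), ([176, 108, 33, 25, 402], [196.4, 120.7]), ([150, 131, 20, 16, 193], [159.8, 138.2]), ([173, 132, 11, 7, 49], [177.3, 134.8]), ([181, 134, 13, 13, 57], [186.5, 139.0]), ([192, 150, 42, 25, 309], [208.2, 164.2]), ([237, 162, 11, 10, 86], [242.2, 166.5])]
orange [([58, 48, 26, 22, 472], [70.7, 58.6]), ([208, 125, 14, 11, 131], [214.8, 129.8]), ([297, 127, 43, 23, 366], [317.7, 139.3]), ([344, 161, 7, 20, 107], [347.6, 171.2])]
```

View pics/top0.png

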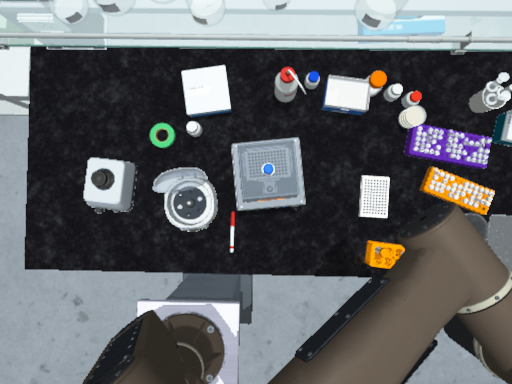

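View pics/side0.png

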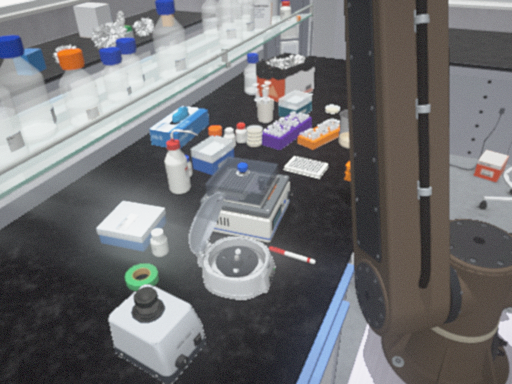

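The top view shows the hood's blue knob at (268,168), with the thermoshaker spanning about x 232–306, y 138–211 and its front toward the robot (image down). The second plate is at (375,197), the marker at (233,231), and the bench around (332,235) is free. In the side view the blue knob is at (242,166).

```bash
python3 - <<'E'
from h import *
t=cap('top');s=cap('side')
print('knob',tri(t,(267.9,168.6),s,(242.2,166.5)))
for p in [(332,235),(307,260),(360,218),(366,241),(233,250),(300,268)]: print(p,onz(t,*p,0.0).round(3))
# housing outline corners at deck height
im=t['image'];crop=im[125:225,220:400]
cv2.imwrite('pics/c1.png',cv2.resize(crop,None,fx=4,fy=4,interpolation=cv2.INTER_CUBIC))
E
```

```text
knob (array([ 0.557388  , -0.23932955,  0.16449709]), np.float64(0.00018690338658851297))
(332, 235) [ 0.368 -0.442  0.   ]
(307, 260) [ 0.289 -0.367  0.   ]
(360, 218) [ 0.422 -0.528  0.   ]
(366, 241) [ 0.351 -0.547  0.   ]
(233, 250) [ 0.315 -0.137  0.   ]
(300, 268) [ 0.264 -0.345  0.   ]
```

View pics/c1.png

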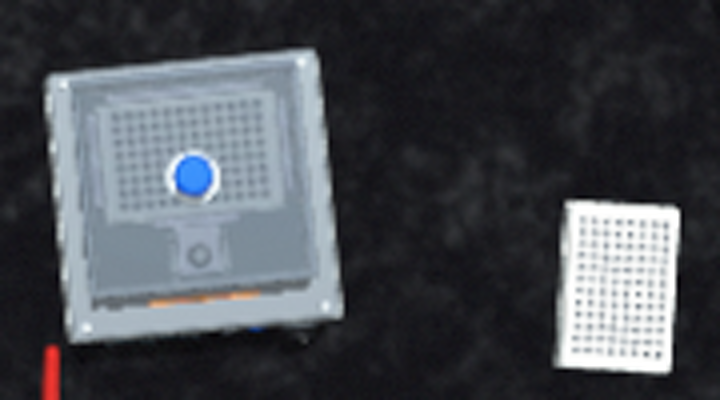

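```bash
python3 - <<'E'
from h import *
t=cap('top')
f=lambda x,y,z:onz(t,220+x/4,125+y/4,z)
A=[f(*p,.1) for p in [(47,75),(317,50),(342,315),(70,340)]]
print(np.round(A,4),np.mean(A,0))
for i,j in[(1,0),(2,3)]: d=A[i]-A[j];print(np.degrees(np.arctan2(d[0],-d[1])))
for i,j in[(0,3),(1,2)]: d=A[i]-A[j];print(np.degrees(np.arctan2(d[1],d[0])))
print('clampknob',f(199,255,.132),'orange',f(205,299,.1))
print('plate',[f(*p,.014).round(3) for p in[(567,202),(555,368)]])
E
```

```text
[[ 0.6316 -0.1358  0.1   ]
 [ 0.6522 -0.3276  0.1   ]
 [ 0.4643 -0.3481  0.1   ]
 [ 0.4432 -0.1557  0.1   ]] [ 0.54782939 -0.24179128  0.1       ]
6.119823148745789
6.279277797589416
6.018750396912363
6.223898003197866
clampknob [ 0.50442633 -0.24568239  0.132     ] orange [ 0.47395306 -0.25100899  0.1       ]
plate [array([ 0.552, -0.528,  0.014]), array([ 0.425, -0.52 ,  0.014])]
```

play_rows(rows=[{"slide": [0, 0, -0.05], "delta_rot": [0, 0, 0.845], "fingers": 1}, {"slide": [0, 0, -0.05], "delta_rot": [0, 0, 0.845], "fingers": 1}, {"slide": [0, 0, -0.05], "delta_rot": [0, 0, 0.845], "fingers": 1}, {"slide": [0, 0, -0.05], "delta_rot": [0, 0, 0.845], "fingers": 1}, {"slide": [0, 0, 0], "delta_rot": [0, 0, 0], "fingers": 1}])

```text
time_s: 0.88
tcp_pos: [0.2491, -0.6276, 0.2187]
eef_rot: [-180.0, 0.0, -173.8]
contact_force: [0.2, -0.7, 0.1]
gripper_width: 0.0876
gripper_force: 0.0
```

```bash
cat >> h.py <<'E'
def go(X):
    "needed shift to X, in tool-axis units of 0.15 m"
    from scipy.spatial.transform import Rotation as Ro
    s=r.get_state();R=Ro.from_euler('xyz',s['eef_rot'],degrees=True).as_matrix()
    print('t',s['time_s'],'tcp',s['tcp_pos'].round(4),'rot',s['eef_rot'].round(2),'units',(R.T@(np.array(X)-s['tcp_pos'])/.15).round(3),'F',s['contact_force'].round(1),s['gripper_width'],s['gripper_force'])
E
python3 -c "
from h import *
go([.5574,-.2393,.21])"
```

```text
t 0.875 tcp [ 0.2491 -0.6276  0.2187] rot [-1.7995e+02  2.0000e-02 -1.7382e+02] units [-2.322  2.352  0.057] F [ 0.2 -0.7  0.1] 0.08760029857290572 0.0
```

play_rows(rows=[{"slide": [-0.29, 0.29, 0], "delta_rot": [0, 0, 0], "fingers": 1}, {"slide": [-0.29, 0.294, 0], "delta_rot": [0, 0, 0], "fingers": 1}, {"slide": [-0.29, 0.294, 0], "delta_rot": [0, 0, 0], "fingers": 1}, {"slide": [-0.29, 0.294, 0], "delta_rot": [0, 0, 0], "fingers": 1}, {"slide": [-0.29, 0.294, 0], "delta_rot": [0, 0, 0], "fingers": 1}, {"slide": [-0.29, 0.294, 0], "delta_rot": [0, 0, 0], "fingers": 1}, {"slide": [-0.29, 0.294, 0], "delta_rot": [0, 0, 0], "fingers": 1}, {"slide": [-0.292, 0.294, 0], "delta_rot": [0, 0, 0], "fingers": 1}])

```text
time_s: 1.88
tcp_pos: [0.5583, -0.238, 0.218]
eef_rot: [180.0, -0.0, -173.7]
contact_force: [0.2, -1.3, -0.3]
gripper_width: 0.0876
gripper_force: 0.0
```

play_rows(rows=[{"slide": [0, 0, 0], "delta_rot": [0, 0, 0], "fingers": 1}, {"slide": [0, 0, 0], "delta_rot": [0, 0, 0], "fingers": 1}])

```text
time_s: 2.12
tcp_pos: [0.5574, -0.2395, 0.2177]
eef_rot: [180.0, -0.0, -173.7]
contact_force: [-0.6, -0.8, -0.1]
gripper_width: 0.0878
gripper_force: 0.0
```

```bash
python3 -c "
from h import *
go([.5574,-.2393,.149])
c=cap('side');im=c['image'];cv2.imwrite('pics/s1.png',cv2.resize(im[90:250,160:330],None,fx=3.5,fy=3.5))"
```

```text
t 2.125 tcp [ 0.5574 -0.2395  0.2177] rot [ 1.7999e+02 -5.0000e-02 -1.7373e+02] units [-0.001  0.001  0.458] F [-0.6 -0.8 -0.1] 0.08778836826232414 0.0
```

View pics/s1.png

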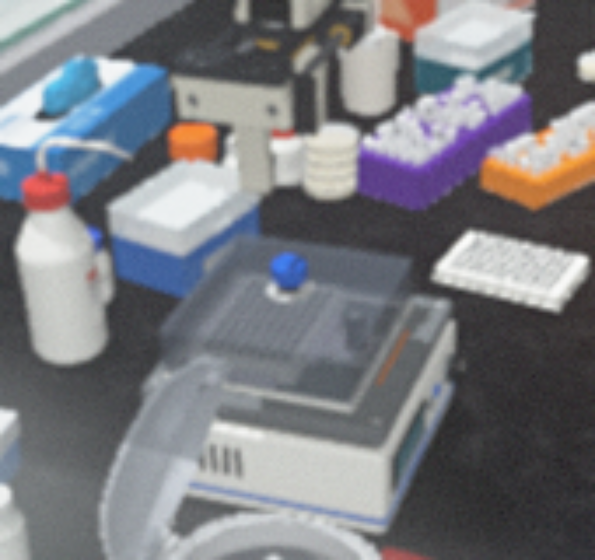

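The crop shows the open gripper above the hood, with the near finger at about (257,170) and the blue knob at (288,270) in front of and below it. I'll go down.

play_rows(rows=[{"slide": [0, 0, 0.2], "delta_rot": [0, 0, 0], "fingers": 1}, {"slide": [0, 0, 0.15], "delta_rot": [0, 0, 0], "fingers": 1}, {"slide": [0, 0, 0.1], "delta_rot": [0, 0, 0], "fingers": 1}, {"slide": [0, 0, 0], "delta_rot": [0, 0, 0], "fingers": 1}, {"slide": [0, 0, 0], "delta_rot": [0, 0, 0], "fingers": -1}, {"slide": [0, 0, 0], "delta_rot": [0, 0, 0], "fingers": -1}, {"slide": [0, 0, 0], "delta_rot": [0, 0, 0], "fingers": -1}, {"slide": [0, 0, 0], "delta_rot": [0, 0, 0], "fingers": -1}], squeeze=30)

```text
time_s: 3.18
tcp_pos: [0.5577, -0.2398, 0.1511]
eef_rot: [-180.0, 0.0, -173.8]
contact_force: [0.3, -0.5, 0.3]
gripper_width: 0.0533
gripper_force: 0.0
```

play_rows(rows=[{"slide": [0, 0, 0], "delta_rot": [0, 0, 0], "fingers": -1}, {"slide": [0, 0, 0], "delta_rot": [0, 0, 0], "fingers": -1}, {"slide": [0, 0, 0], "delta_rot": [0, 0, 0], "fingers": -1}, {"slide": [0, 0, 0], "delta_rot": [0, 0, 0], "fingers": -1}])

```text
time_s: 3.68
tcp_pos: [0.5575, -0.2398, 0.1507]
eef_rot: [180.0, -0.0, -173.8]
contact_force: [-0.9, -0.1, 0.2]
gripper_width: 0.0132
gripper_force: 0.0
```

```bash
python3 -c "
from h import *
go([.5574,-.2393,.149])
c=cap('side');im=c['image'];a=cv2.resize(im[90:250,160:330],(400,376))
d=cap('top');b=cv2.resize(d['image'][110:250,200:350],(400,376));cv2.imwrite('pics/s2.png',np.hstack([a,b]))"
```

```text
t 3.675 tcp [ 0.5575 -0.2398  0.1507] rot [ 180.     -0.   -173.84] units [0.    0.004 0.012] F [-0.9 -0.1  0.2] 0.013179628898214524 0.0
```

View pics/s2.png

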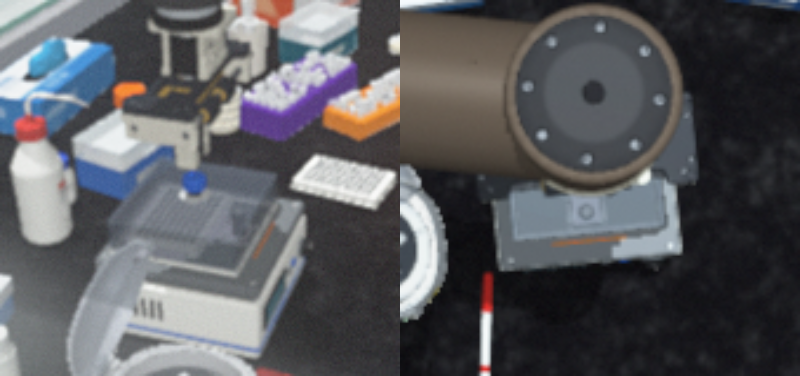

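```bash
python3 -c "
from h import *
c=cap('side');d=cap('top')
for X in [(.5575,-.2398,.1507),(.5575,-.2398,.1697),(.5575,-.2398,.235),(.5575,-.2398,.30),(.557,-.239,.1645)]:
  for k in(c,d):
    p=np.array(k['R'])@X+k['t'];print(X,(p[:2]/p[2]*k['fx']+[k['cx'],k['cy']]).round(1))
print(blobs(c,(100,120,50),(130,255,255))[-8:])
im=c['image'];cv2.imwrite('pics/s3.png',cv2.resize(im[110:200,200:300],(800,600),interpolation=cv2.INTER_CUBIC))"
```

```text
(0.5575, -0.2398, 0.1507) [242.4 170.9]
(0.5575, -0.2398, 0.1507) [268. 169.]
(0.5575, -0.2398, 0.1697) [242.1 164.7]
(0.5575, -0.2398, 0.1697) [268.1 168.4]
(0.5575, -0.2398, 0.235) [241.3 142.6]
(0.5575, -0.2398, 0.235) [268.5 166.5]
(0.5575, -0.2398, 0.3) [240.3 119.1]
(0.5575, -0.2398, 0.3) [268.9 164.2]
(0.557, -0.239, 0.1645) [242.2 166.6]
(0.557, -0.239, 0.1645) [267.8 168.8]
[([99, 38, 37, 27, 588], [117.1, 50.7]), ([173, 107, 15, 16, 128], [180.4, 114.9]), ([176, 108, 33, 25, 406], [196.5, 120.7]), ([150, 131, 20, 16, 188], [159.8, 138.3]), ([173, 132, 11, 7, 51], [177.4, 134.7]), ([181, 134, 13, 13, 54], [186.6, 139.1]), ([192, 153, 42, 22, 300], [207.5, 164.7]), ([238, 163, 10, 9, 75], [242.2, 166.9])]
```

View pics/s3.png

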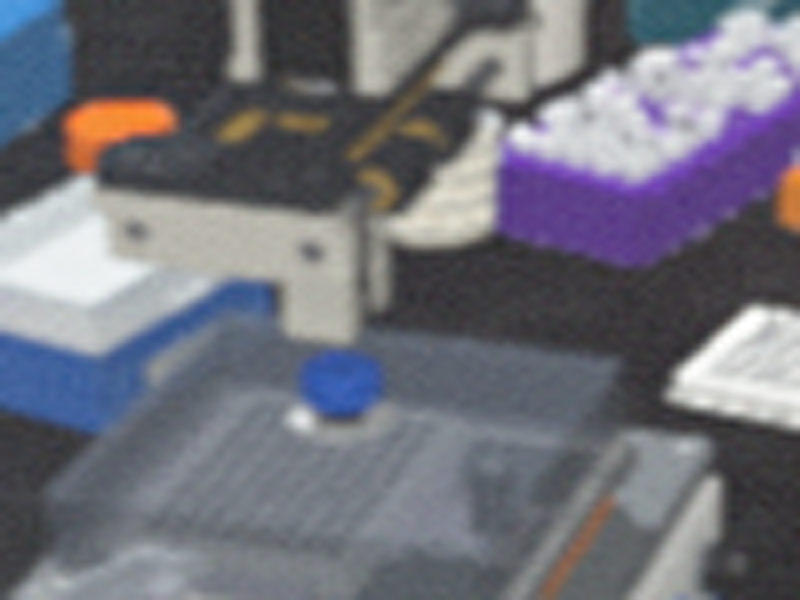

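The zoom shows the finger tips ending at crop (320,340), which is pixel (240,161). They sit above or behind the blue knob at (340,383), not around it, although the reported TCP projects to (242,171). I'll check that offset.

```bash
python3 -c "
from h import *
c=cap('side');d=cap('top')
P=lambda k,X:(lambda p:(p[:2]/p[2]*k['fx']+[k['cx'],k['cy']]).round(1))(np.array(k['R'])@X+k['t'])
print('near finger open @.218',P(c,(.5574-.005,-.2395+.05,.2177)),'seen 233,144')
print('now near finger',P(c,(.5565,-.2398+.012,.1507)),'seen 240,161')
for dz in(.01,.02,.03,.04): print(dz,P(c,(.5574-.005,-.2395+.05,.2177+dz)),P(c,(.5565,-.2398+.012,.1507+dz)))
for dx in(.01,.02,.03,.04): print('x',dx,P(c,(.5574-.005+dx,-.2395+.05,.2177)),P(c,(.5565+dx,-.2398+.012,.1507)))
print(r.get_state()['joints'],r.get_state()['gripper_width'])
"
```

```text
near finger open @.218 [234.2 157.5] seen 233,144
now near finger [240.7 173.1] seen 240,161
0.01 [234.1 154. ] [240.6 169.8]
0.02 [233.9 150.4] [240.4 166.5]
0.03 [233.7 146.8] [240.3 163.2]
0.04 [233.5 143.2] [240.1 159.9]
x 0.01 [230.7 156.8] [237.3 172.3]
x 0.02 [227.2 156. ] [234.  171.5]
x 0.03 [223.7 155.2] [230.7 170.8]
x 0.04 [220.3 154.5] [227.5 170. ]
[-4.85789233e+00  1.57128255e+01 -1.13338581e+01 -4.19469268e-04
 -6.29518640e+01 -7.89872214e+01] 0.00039582525855190735
```

Both pictures fit the same thing: the real finger tips are about 36 mm above the reported TCP, while its xy is right. I'll open and go down in small steps, watching the force.

play_rows(rows=[{"slide": [0, 0, -0.1], "delta_rot": [0, 0, 0], "fingers": 1}, {"slide": [0, 0, 0], "delta_rot": [0, 0, 0], "fingers": 1}, {"slide": [0, 0, 0], "delta_rot": [0, 0, 0], "fingers": 1}, {"slide": [0, 0, 0], "delta_rot": [0, 0, 0], "fingers": 1}, {"slide": [0, 0, 0], "delta_rot": [0, 0, 0], "fingers": 1}, {"slide": [0, 0, 0], "delta_rot": [0, 0, 0], "fingers": 1}, {"slide": [0, 0, 0.12], "delta_rot": [0, 0, 0], "fingers": 1}, {"slide": [0, 0, 0.1], "delta_rot": [0, 0, 0], "fingers": 1}])

```text
time_s: 4.97
tcp_pos: [0.5574, -0.2398, 0.1321]
eef_rot: [180.0, -0.0, -173.8]
contact_force: [-0.0, 0.1, 0.3]
gripper_width: 0.075
gripper_force: 0.0
```

play_rows(rows=[{"slide": [0, 0, 0.04], "delta_rot": [0, 0, 0], "fingers": 1}, {"slide": [0, 0, 0.02], "delta_rot": [0, 0, 0], "fingers": 1}, {"slide": [0, 0, 0], "delta_rot": [0, 0, 0], "fingers": 1}])

```text
time_s: 5.35
tcp_pos: [0.5577, -0.2399, 0.1239]
eef_rot: [-180.0, 0.0, -173.8]
contact_force: [0.6, 0.6, 0.8]
gripper_width: 0.0875
gripper_force: 0.0
```

```bash
python3 -c "
from h import *
go([.5574,-.2393,.12])
c=cap('side')
P=lambda k,X:(lambda p:(p[:2]/p[2]*k['fx']+[k['cx'],k['cy']]).round(1))(np.array(k['R'])@X+k['t'])
z=r.get_state()['tcp_pos'][2]
for dz in(0,.025,.03,.035,.04):print(dz,(P(c,(.5524,-.1895,z+dz))-[200,110])*[8,6.667])
im=c['image'];cv2.imwrite('pics/s4.png',cv2.resize(im[110:200,200:300],(800,600),interpolation=cv2.INTER_CUBIC))"
```

```text
t 5.35 tcp [ 0.5577 -0.2399  0.1239] rot [-179.99    0.   -173.84] units [0.001 0.004 0.026] F [0.6 0.6 0.8] 0.08751325919159277 0.0
0 [286.4    526.0263]
0.025 [283.2    472.0236]
0.03 [282.4    461.3564]
0.035 [282.4    450.0225]
0.04 [281.6    438.6886]
```

View pics/s4.png

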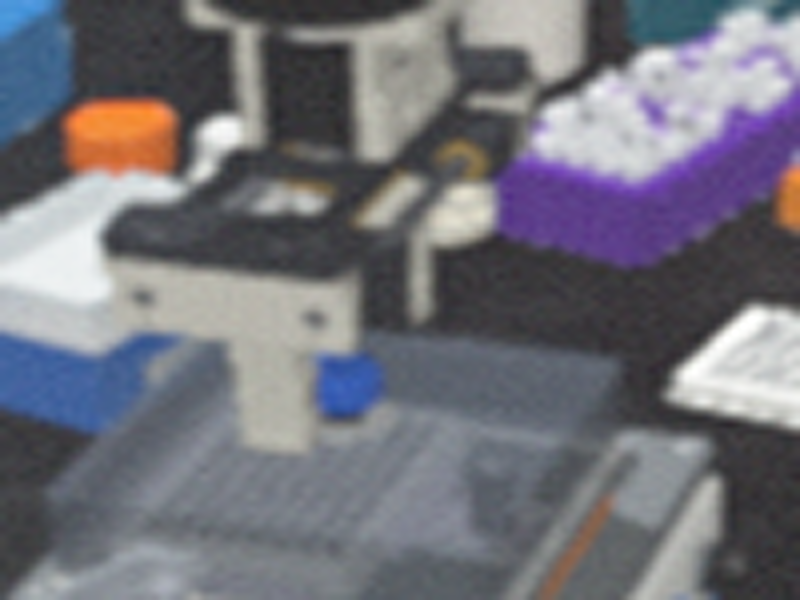

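The picture shows the near finger now coming down beside the blue knob, with its tip at crop (278,450). That gives a tip height of about 0.159 m, so the offset is +35 mm. I'll lower 5 mm and close.

play_rows(rows=[{"slide": [0, 0, 0.035], "delta_rot": [0, 0, 0], "fingers": 1}, {"slide": [0, 0, 0], "delta_rot": [0, 0, 0], "fingers": -1}, {"slide": [0, 0, 0], "delta_rot": [0, 0, 0], "fingers": -1}, {"slide": [0, 0, 0], "delta_rot": [0, 0, 0], "fingers": -1}, {"slide": [0, 0, 0], "delta_rot": [0, 0, 0], "fingers": -1}, {"slide": [0, 0, 0], "delta_rot": [0, 0, 0], "fingers": -1}, {"slide": [0, 0, 0], "delta_rot": [0, 0, 0], "fingers": -1}, {"slide": [0, 0, 0], "delta_rot": [0, 0, 0], "fingers": -1}])

```text
time_s: 6.4
tcp_pos: [0.5575, -0.2399, 0.1185]
eef_rot: [-180.0, 0.0, -173.8]
contact_force: [-0.7, -0.2, 0.5]
gripper_width: 0.0262
gripper_force: 30.0
```

play_rows(rows=[{"slide": [0, 0, 0], "delta_rot": [0, 0, 0], "fingers": -1}, {"slide": [0, 0, 0], "delta_rot": [0, 0, 0], "fingers": -1}])

```text
time_s: 6.65
tcp_pos: [0.5575, -0.2399, 0.1185]
eef_rot: [-180.0, 0.0, -173.8]
contact_force: [-0.1, -0.4, 0.4]
gripper_width: 0.0262
gripper_force: 30.0
```

play_rows(rows=[{"slide": [0, 0, -0.05], "delta_rot": [0, 0, 0], "fingers": -1}, {"slide": [0, 0, -0.08], "delta_rot": [0, 0, 0], "fingers": -1}, {"slide": [0, 0, -0.1], "delta_rot": [0, 0, 0], "fingers": -1}, {"slide": [0, 0, -0.1], "delta_rot": [0, 0, 0], "fingers": -1}, {"slide": [0, 0, -0.1], "delta_rot": [0, 0, 0], "fingers": -1}, {"slide": [0, 0, -0.08], "delta_rot": [0, 0, 0], "fingers": -1}, {"slide": [0, 0, -0.03], "delta_rot": [0, 0, 0], "fingers": -1}, {"slide": [0, 0, 0], "delta_rot": [0, 0, 0], "fingers": -1}])

```text
time_s: 7.65
tcp_pos: [0.5575, -0.2398, 0.1996]
eef_rot: [180.0, 0.0, -173.9]
contact_force: [0.3, 0.6, -2.9]
gripper_width: 0.0262
gripper_force: 30.0
```

```bash
python3 -c "
from h import *
go([.367,-.437,.2])
c=cap('side');cv2.imwrite('pics/s5.png',c['image'])
print(blobs(c,(100,120,50),(130,255,255))[-4:])"
```

```text
t 7.65 tcp [ 0.5575 -0.2398  0.1996] rot [ 1.7999e+02  2.0000e-02 -1.7385e+02] units [ 1.404 -1.171 -0.003] F [ 0.3  0.6 -2.9] 0.026179816132611885 29.999528699554503
[([174, 132, 10, 7, 51], [177.5, 134.8]), ([181, 134, 13, 13, 58], [186.7, 139.0]), ([243, 135, 4, 9, 20], [244.3, 138.7]), ([192, 158, 12, 14, 118], [197.7, 164.5])]
```

View pics/s5.png

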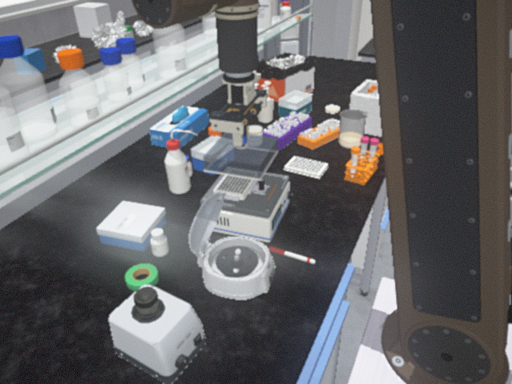

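The side view shows the hood lifted level in the gripper above the bared clamp. The tube rack at (363,163) is tall, so I'll set the hood down at about (0.372, -0.425), clear of it.

play_rows(rows=[{"slide": [0.08, -0.065, 0], "delta_rot": [0, 0, 0], "fingers": -1}, {"slide": [0.18, -0.145, 0], "delta_rot": [0, 0, 0], "fingers": -1}, {"slide": [0.22, -0.175, 0], "delta_rot": [0, 0, 0], "fingers": -1}, {"slide": [0.22, -0.175, 0], "delta_rot": [0, 0, 0], "fingers": -1}, {"slide": [0.22, -0.175, 0], "delta_rot": [0, 0, 0], "fingers": -1}, {"slide": [0.22, -0.175, 0], "delta_rot": [0, 0, 0], "fingers": -1}, {"slide": [0.15, -0.125, 0], "delta_rot": [0, 0, 0], "fingers": -1}, {"slide": [0.07, -0.06, 0], "delta_rot": [0, 0, 0], "fingers": -1}])

```text
time_s: 8.7
tcp_pos: [0.3704, -0.426, 0.1992]
eef_rot: [180.0, -0.0, -174.0]
contact_force: [0.7, -0.1, -2.1]
gripper_width: 0.0266
gripper_force: 30.0
```

play_rows(rows=[{"slide": [0, 0, 0.1], "delta_rot": [0, 0, 0], "fingers": -1}, {"slide": [0, 0, 0.15], "delta_rot": [0, 0, 0], "fingers": -1}, {"slide": [0, 0, 0.2], "delta_rot": [0, 0, 0], "fingers": -1}, {"slide": [0, 0, 0.2], "delta_rot": [0, 0, 0], "fingers": -1}, {"slide": [0, 0, 0.2], "delta_rot": [0, 0, 0], "fingers": -1}, {"slide": [0, 0, 0.15], "delta_rot": [0, 0, 0], "fingers": -1}, {"slide": [0, 0, 0.07], "delta_rot": [0, 0, 0], "fingers": -1}, {"slide": [0, 0, 0], "delta_rot": [0, 0, 0], "fingers": -1}])

```text
time_s: 9.7
tcp_pos: [0.3721, -0.4244, 0.0382]
eef_rot: [179.9, -0.1, -173.8]
contact_force: [0.7, 0.3, -2.2]
gripper_width: 0.0268
gripper_force: 30.0
```

play_rows(rows=[{"slide": [0, 0, 0.05], "delta_rot": [0, 0, 0], "fingers": -1}, {"slide": [0, 0, 0.04], "delta_rot": [0, 0, 0], "fingers": -1}, {"slide": [0, 0, 0.02], "delta_rot": [0, 0, 0], "fingers": -1}, {"slide": [0, 0, 0.01], "delta_rot": [0, 0, 0], "fingers": -1}, {"slide": [0, 0, 0], "delta_rot": [0, 0, 0], "fingers": -1}])

```text
time_s: 10.32
tcp_pos: [0.3723, -0.4251, 0.021]
eef_rot: [-180.0, 0.0, -173.8]
contact_force: [0.4, -0.0, -2.2]
gripper_width: 0.0266
gripper_force: 30.0
```

play_rows(rows=[{"slide": [0, 0, 0.01], "delta_rot": [0, 0, 0], "fingers": -1}, {"slide": [0, 0, 0.008], "delta_rot": [0, 0, 0], "fingers": -1}, {"slide": [0, 0, 0], "delta_rot": [0, 0, 0], "fingers": -1}])

```text
time_s: 10.7
tcp_pos: [0.3724, -0.4251, 0.0185]
eef_rot: [-180.0, 0.0, -173.8]
contact_force: [-0.6, 0.7, -0.4]
gripper_width: 0.0265
gripper_force: 30.0
```

Contact with the bench: the hood's weight has come off the wrist. I'll open, then rise.

play_rows(rows=[{"slide": [0, 0, 0.004], "delta_rot": [0, 0, 0], "fingers": -1}, {"slide": [0, 0, 0], "delta_rot": [0, 0, 0], "fingers": 1}, {"slide": [0, 0, 0], "delta_rot": [0, 0, 0], "fingers": 1}, {"slide": [0, 0, 0], "delta_rot": [0, 0, 0], "fingers": 1}, {"slide": [0, 0, 0], "delta_rot": [0, 0, 0], "fingers": 1}, {"slide": [0, 0, 0], "delta_rot": [0, 0, 0], "fingers": 1}, {"slide": [0, 0, 0], "delta_rot": [0, 0, 0], "fingers": 1}, {"slide": [0, 0, 0], "delta_rot": [0, 0, 0], "fingers": 1}])

```text
time_s: 11.7
tcp_pos: [0.3723, -0.4251, 0.0177]
eef_rot: [180.0, -0.0, -173.8]
contact_force: [0.1, 0.0, 0.7]
gripper_width: 0.0862
gripper_force: 0.0
```

play_rows(rows=[{"slide": [0, 0, -0.1], "delta_rot": [0, 0, 0], "fingers": 1}, {"slide": [0, 0, -0.2], "delta_rot": [0, 0, 0], "fingers": 1}, {"slide": [0, 0, -0.25], "delta_rot": [0, 0, 0], "fingers": 1}, {"slide": [0, 0, -0.25], "delta_rot": [0, 0, 0], "fingers": 1}, {"slide": [0, 0, -0.2], "delta_rot": [0, 0, 0], "fingers": 1}, {"slide": [0, 0, 0], "delta_rot": [0, 0, 0], "fingers": 0}, {"slide": [0, 0, 0], "delta_rot": [0, 0, 0], "fingers": 0}, {"slide": [0, 0, 0], "delta_rot": [0, 0, 0], "fingers": 0}])

```text
time_s: 12.7
tcp_pos: [0.3718, -0.4247, 0.167]
eef_rot: [179.9, -0.1, -173.9]
contact_force: [-0.1, -0.1, 0.6]
gripper_width: 0.0629
gripper_force: 0.0
```

```bash
python3 - <<'E'
from h import *
s=cap('side');t=cap('top')
go([.5,-.24,.17])
print(blobs(s,(100,120,50),(130,255,255))[-4:],blobs(t,(100,120,50),(130,255,255))[-3:])
a=cv2.resize(s['image'][140:260,190:330],(400,343),interpolation=cv2.INTER_CUBIC)
b=cv2.resize(t['image'][125:225,225:315],(400,444),interpolation=cv2.INTER_CUBIC)
o=np.zeros((444,800,3),np.uint8);o[:343,:400]=a;o[:,400:]=b;cv2.imwrite('pics/s6.png',o)
E
```

```text
t 12.8 tcp [ 0.3719 -0.4248  0.167 ] rot [ 1.7995e+02 -7.0000e-02 -1.7385e+02] units [-0.981  1.134 -0.02 ] F [ 0.2 -0.  -0. ] 0.055405366466408944 0.0
[([173, 132, 11, 7, 50], [177.4, 134.8]), ([181, 134, 13, 13, 55], [186.5, 139.1]), ([192, 150, 42, 25, 351], [210.7, 164.1]), ([323, 176, 10, 9, 71], [327.6, 179.7])] [([191, 110, 41, 7, 76], [210.8, 113.5]), ([346, 110, 18, 6, 59], [354.8, 112.5]), ([404, 136, 4, 13, 15], [405.4, 142.3])]
```

View pics/s6.png

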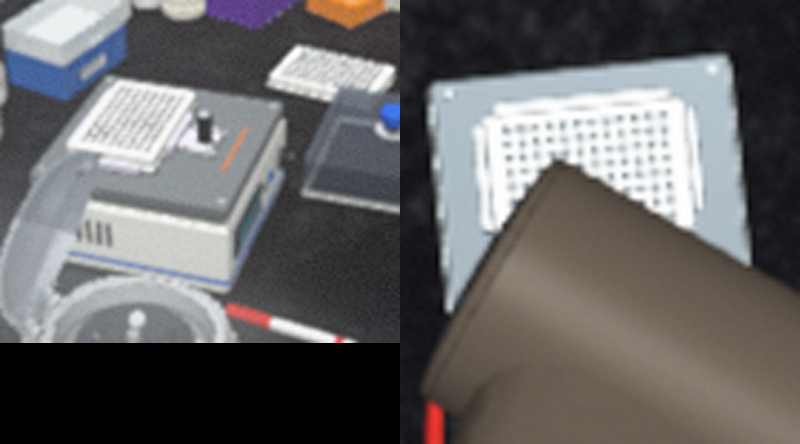

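```bash
python3 - <<'E'
from h import *
s=cap('side');x0,y0=252,172
g=cv2.cvtColor(s['image'],cv2.COLOR_BGR2GRAY)[y0:y0+25,x0:x0+22];print(g)
print(blobs(s,(3,100,80),(18,255,255)))
for z in(.132,.104): print(onz(s,261.4,{.132:179.3,.104:189}[z],z))
P=lambda k,X:(lambda p:(p[:2]/p[2]*k['fx']+[k['cx'],k['cy']]).round(1))(np.array(k['R'])@X+k['t'])
print(P(s,(.5044,-.246,.132)),P(s,(.5044,-.246,.104)))
E
```

```text
[[250 246 241 242 235 212 161 141 150 145 137 129 118 114 110 103  97  90
   80  81  78  68]
 [241 231 234 248 250 237 175 150 153 151 146 149 148 146 145 140 136 130
  120 117 114 114]
 [223 211 230 246 245 218 162 150 151 149 150 149 153 156 151 150 149 147
  150 146 142 149]
 [215 225 245 247 230 183 153 148 148 149 153 148 146 149 148 154 147 152
  153 150 149 148]
 [212 236 247 239 202 173 162 151 150 146 147 148 150 149 144 148 150 147
  146 148 144 150]
 [226 243 244 217 180 165 148 143 150 150 152 150 145 151 147 147 150 146
  149 151 146 146]
 [245 246 230 191 172 160 130 142 168 178 171 152 144 149 151 146 150 145
  145 150 146 148]
 [247 236 209 208 199 160 133 162 202 212 191 155 142 146 151 147 147 149
  149 147 148 148]
 [242 217 212 231 224 165 128 146 191 198 175 135 126 149 148 149 151 148
  146 151 151 151]
 [232 208 223 238 218 157 126  96 118 125 109  93 112 143 147 147 147 147
  152 150 147 148]
 [210 213 232 225 179 150 128  79  64  62  61  74 112 143 149 148 149 153
  148 145 152 150]
 [208 229 232 191 155 159 160  99  55  60  60  78 119 154 152 148 151 148
  1
[... 961 characters left out ...]
51 146 145 144 142 143 157 163 161 157 148 148 147 151 157
  160 157 149 149]
 [152 153 150 150 150 146 150 148 146 149 147 133 134 138 148 148 152 158
  162 154 151 147]
 [149 150 149 152 147 149 152 150 147 152 145 146 144 143 147 144 161 159
  162 150 149 147]]
[([57, 48, 28, 22, 497], [70.7, 58.7]), ([257, 77, 9, 19, 80], [260.2, 84.0]), ([269, 78, 16, 24, 297], [276.5, 88.3]), ([208, 125, 14, 11, 143], [214.7, 130.0]), ([334, 130, 6, 9, 33], [336.2, 134.0]), ([297, 134, 29, 16, 277], [310.8, 141.5]), ([344, 146, 21, 40, 423], [356.4, 166.8]), ([489, 167, 15, 15, 110], [495.3, 174.3])]
[ 0.50567812 -0.24868334  0.132     ]
[ 0.50407274 -0.24450801  0.104     ]
[261.4 179.9] [261.5 188.7]
```

The side crop shows the bare clamp: the black knob at pixel (261,180–189) gives about (0.5045, -0.2462). The hood stands upright on the bench at right. I'll move over the knob.

play_rows(rows=[{"slide": [-0.12, 0.13, 0], "delta_rot": [0, 0, 0], "fingers": 0.1}, {"slide": [-0.2, 0.22, 0], "delta_rot": [0, 0, 0], "fingers": 0.1}, {"slide": [-0.2, 0.22, 0], "delta_rot": [0, 0, 0], "fingers": 0.1}, {"slide": [-0.2, 0.22, 0], "delta_rot": [0, 0, 0], "fingers": 0.1}, {"slide": [-0.2, 0.21, 0], "delta_rot": [0, 0, 0], "fingers": 0.1}, {"slide": [-0.086, 0.089, 0], "delta_rot": [0, 0, 0], "fingers": 0.1}, {"slide": [0, 0, 0.1], "delta_rot": [0, 0, 0], "fingers": 0.1}, {"slide": [0, 0, 0.1], "delta_rot": [0, 0, 0], "fingers": 0.1}])

```text
time_s: 13.85
tcp_pos: [0.5039, -0.2468, 0.1363]
eef_rot: [180.0, -0.1, -173.9]
contact_force: [0.5, 0.4, -1.2]
gripper_width: 0.0482
gripper_force: 0.0
```

play_rows(rows=[{"slide": [0, 0, 0.05], "delta_rot": [0, 0, 0], "fingers": 0.1}, {"slide": [0, 0, 0], "delta_rot": [0, 0, 0], "fingers": 0.1}])

```text
time_s: 14.1
tcp_pos: [0.5038, -0.2471, 0.1293]
eef_rot: [180.0, -0.1, -173.9]
contact_force: [0.2, 0.3, -0.5]
gripper_width: 0.0484
gripper_force: 0.0
```

```bash
python3 - <<'E'
from h import *
go([.5045,-.2462,.076])
s=cap('side')
cv2.imwrite('pics/s7.png',cv2.resize(s['image'][130:220,220:320],(720,600),interpolation=cv2.INTER_CUBIC))
P=lambda k,X:(lambda p:(p[:2]/p[2]*k['fx']+[k['cx'],k['cy']]).round(1))(np.array(k['R'])@X+k['t'])
q=r.get_state()['tcp_pos']
for dz in(.03,.035,.04):print(dz,(P(s,q+[-.003,.032,dz])-[220,130])*[7.2,6.67])
E
```

```text
t 14.1 tcp [ 0.5038 -0.2471  0.1293] rot [ 1.7998e+02 -1.0000e-01 -1.7391e+02] units [-0.006  0.005  0.355] F [ 0.2  0.3 -0.5] 0.04839238404297164 0.0
0.03 [269.28  310.822]
0.035 [268.56 300.15]
0.04 [268.56  288.811]
```

View pics/s7.png

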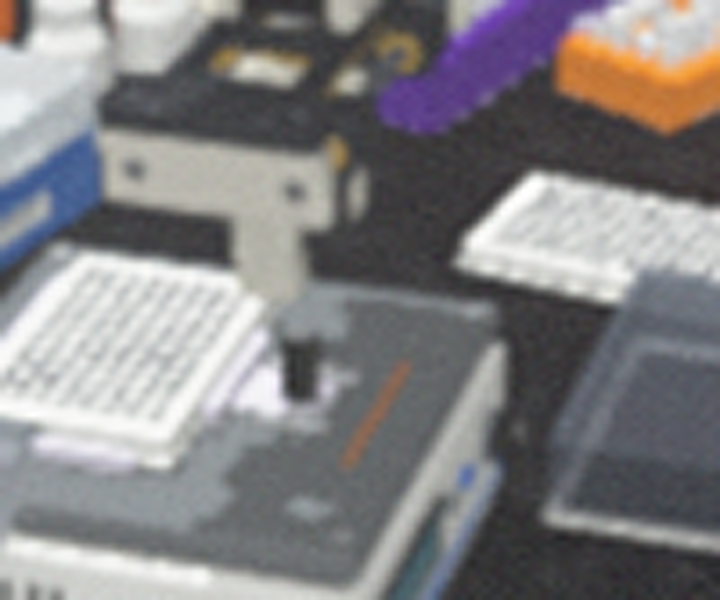

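The crop shows the near finger tip at (275,300), which confirms the +35 mm offset. The black knob is at (300,370), the orange line runs from (405,365) to (348,465), and the plate is undisturbed. I'll descend and grip.

play_rows(rows=[{"slide": [-0.005, 0.005, 0.1], "delta_rot": [0, 0, 0], "fingers": 0.1}, {"slide": [0, 0, 0.1], "delta_rot": [0, 0, 0], "fingers": 0.1}, {"slide": [0, 0, 0.08], "delta_rot": [0, 0, 0], "fingers": 0.1}, {"slide": [0, 0, 0.05], "delta_rot": [0, 0, 0], "fingers": 0.1}, {"slide": [0, 0, 0.02], "delta_rot": [0, 0, 0], "fingers": 0.1}, {"slide": [0, 0, 0], "delta_rot": [0, 0, 0], "fingers": 0.1}])

```text
time_s: 14.9
tcp_pos: [0.5056, -0.2457, 0.0777]
eef_rot: [-180.0, -0.0, -173.8]
contact_force: [-0.4, 1.0, 0.4]
gripper_width: 0.0481
gripper_force: 0.0
```

play_rows(rows=[{"slide": [0, 0, 0], "delta_rot": [0, 0, 0], "fingers": -1}, {"slide": [0, 0, 0], "delta_rot": [0, 0, 0], "fingers": -1}, {"slide": [0, 0, 0], "delta_rot": [0, 0, 0], "fingers": -1}, {"slide": [0, 0, 0], "delta_rot": [0, 0, 0], "fingers": -1}, {"slide": [0, 0, 0], "delta_rot": [0, 0, 0], "fingers": -1}, {"slide": [0, 0, 0], "delta_rot": [0, 0, 0], "fingers": -1}], squeeze=45)

```text
time_s: 15.65
tcp_pos: [0.5055, -0.2458, 0.0778]
eef_rot: [-180.0, 0.0, -173.8]
contact_force: [0.2, -1.5, 0.6]
gripper_width: 0.0146
gripper_force: 45.0
```

```bash
python3 -c "
from h import *
go([.5045,-.2462,.076])"
```

```text
t 15.65 tcp [ 0.5055 -0.2458  0.0778] rot [-1.7998e+02  1.0000e-02 -1.7384e+02] units [ 0.007 -0.002  0.012] F [ 0.2 -1.5  0.6] 0.014640794200719209 44.999694696161896
```

play_rows(rows=[{"slide": [0.02, 0, 0], "delta_rot": [0, 0, 0], "fingers": -1}, {"slide": [0.02, 0, 0], "delta_rot": [0, 0, 0], "fingers": -1}, {"slide": [0.02, 0, 0], "delta_rot": [0, 0, 0], "fingers": -1}, {"slide": [0.02, 0, 0], "delta_rot": [0, 0, 0], "fingers": -1}, {"slide": [0.02, 0, 0], "delta_rot": [0, 0, 0], "fingers": -1}, {"slide": [0.01, 0, 0], "delta_rot": [0, 0, 0], "fingers": -1}, {"slide": [0, 0, 0], "delta_rot": [0, 0, 0], "fingers": -1}, {"slide": [0, 0, 0], "delta_rot": [0, 0, 0], "fingers": -1}])

```text
time_s: 16.65
tcp_pos: [0.4923, -0.2474, 0.078]
eef_rot: [-179.9, 0.3, -173.8]
contact_force: [8.8, -2.3, -7.9]
gripper_width: 0.0149
gripper_force: 44.9
```

```bash
python3 - <<'E'
from h import *
s=r.get_state();d=s['tcp_pos']-[.5055,-.2458,.0778];f=s['contact_force']
u=np.array([-.9942,-.1071,0]);print('pull mm',1e3*d@u,'force',f@u,f)
c=cap('side')
cv2.imwrite('pics/s8.png',cv2.resize(c['image'][165:210,240:290],(720,600),interpolation=cv2.INTER_CUBIC))
E
```

```text
pull mm 13.32948057027557 force -8.507303347340953 [ 8.80161425 -2.27134957 -7.94675678]
```

View pics/s8.png

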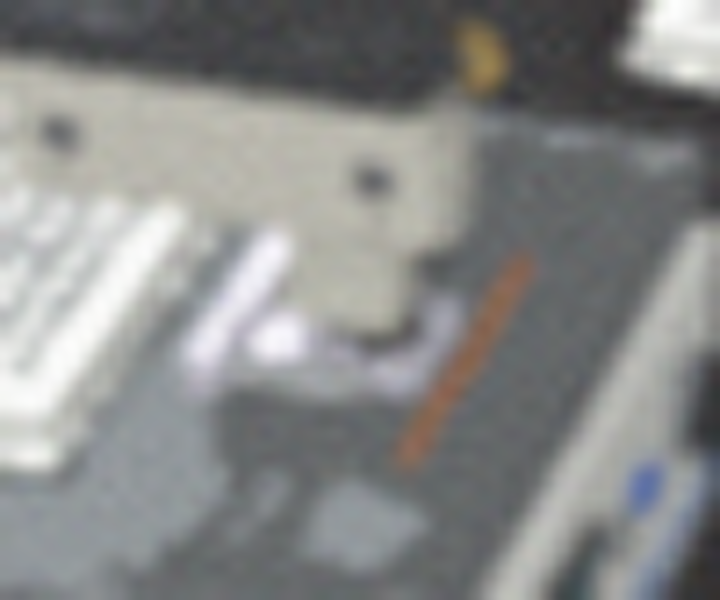

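The crop shows the finger on the knob. The slide's bright front edge runs from about (460,300) to (410,390), just short of the orange line centred at (467,360).

```bash
python3 - <<'E'
from h import *
c=cap('side');u=np.array([-.9942,-.1071,0])
f=lambda x,y,z:onz(c,240+x/14.4,165+y/13.333,z)@u*1e3
L=np.mean([f(525,262,.1),f(410,460,.1)]);
print('line',L,'edge',f(437,345,.104),f(458,305,.104),f(412,388,.104))
E
```

```text
line -443.78021787591206 edge -449.12185060125677 -449.852452606051 -448.7789647506735
```

play_rows(rows=[{"slide": [0.015, 0, 0], "delta_rot": [0, 0, 0], "fingers": -1}, {"slide": [0.015, 0, 0], "delta_rot": [0, 0, 0], "fingers": -1}, {"slide": [0.005, 0, 0], "delta_rot": [0, 0, 0], "fingers": -1}, {"slide": [0, 0, 0], "delta_rot": [0, 0, 0], "fingers": -1}, {"slide": [0, 0, 0], "delta_rot": [0, 0, 0], "fingers": -1}, {"slide": [0, 0, 0], "delta_rot": [0, 0, 0], "fingers": -1}])

```text
time_s: 17.5
tcp_pos: [0.4876, -0.2479, 0.078]
eef_rot: [-179.9, 0.4, -173.8]
contact_force: [10.4, -1.8, -8.6]
gripper_width: 0.0151
gripper_force: 44.9
```

```bash
python3 - <<'E'
from h import *
s=r.get_state();d=s['tcp_pos']-[.5055,-.2458,.0778];f=s['contact_force']
u=np.array([-.9942,-.1071,0]);print('pull mm',1e3*d@u,'force',f@u,f,s['eef_rot'],s['gripper_force'])
c=cap('side')
cv2.imwrite('pics/s9.png',cv2.resize(c['image'][165:210,240:290],(720,600),interpolation=cv2.INTER_CUBIC))
E
```

```text
pull mm 18.012894101613675 force -10.12862769380273 [10.38344588 -1.81693929 -8.63805262] [-179.93322298    0.36011046 -173.81570603] 44.90678256552201
```

I've already viewed 11 pictures, one over the limit, so I won't view any more and will check the edge numerically.

```bash
python3 - <<'E'
from h import *
c=cap('side');im=c['image'].astype(np.float32);u=np.array([-.9942,-.1071,0]);v=np.array([-.1071,.9942,0])
def P(X): p=np.array(c['R'])@X+c['t'];return p[:2]/p[2]*c['fx']+[c['cx'],c['cy']]
O=np.array([.5597,-.2405,.1])
for y in(-.012,.010,.013,.03):
  print(y)
  for z in(.104,.1):
    row=[]
    for a in np.arange(.074,.104,.002):
      q=P(O+u*a+v*y+[0,0,z-.1]);b=cv2.getRectSubPix(im,(1,1),tuple(map(float,q)))[0,0];row.append('%d/%d'%(b.mean(),b[2]-b[0]))
    print(z,*row)
E
```

```text
-0.012
0.104 141/6 128/0 135/-5 146/-6 153/-1 144/14 125/31 111/30 103/11 102/-1 102/-4 102/-4 102/-5 102/-7 102/-6
0.1 123/4 113/-3 134/-5 153/-3 159/5 140/20 120/22 106/14 100/0 100/-5 101/-7 101/-6 101/-4 102/-4 102/-4
0.01
0.104 158/-6 163/-7 167/-9 171/-9 169/-3 159/10 142/23 120/27 107/13 102/1 102/-4 103/-4 104/-5 105/-6 100/-5
0.1 177/-8 182/-7 184/-6 184/-2 164/10 142/24 122/29 107/12 103/0 102/-5 105/-4 103/-4 102/-3 102/-3 101/-3
0.013
0.104 174/-8 176/-8 178/-9 181/-7 176/-1 161/10 140/28 121/26 108/14 102/-1 103/-3 103/-4 103/-4 105/-4 101/-4
0.1 161/-7 165/-7 172/-7 177/0 166/11 142/25 120/30 108/14 102/0 100/-5 106/-5 105/-4 101/-3 101/-3 101/-3
0.03
0.104 104/-5 103/-5 105/-6 101/-6 101/7 103/29 102/50 104/38 103/17 101/-2 103/-5 104/-6 104/-6 103/-5 103/-5
0.1 103/-3 104/-3 106/-5 103/5 105/24 106/42 106/44 105/20 105/0 106/-7 104/-7 103/-6 103/-5 102/-5 100/-5
```

The edge profile puts the slide's front edge about 0.5 mm from the line's centre, and the 18.0 mm pull and 10.1 N agree with that. I'll hand it in.

```bash
python3 -c "
from plant import r
print(r.get_state()['tcp_pos'],r.get_state()['gripper_force']);print(r.close_job())"
```

```text
[ 0.48759616 -0.24792176  0.07795861] 44.90690952865407
the job is handed in; nothing more can be done
None
```

The job is handed in, verdict not shown: the hood stands upright on the bench and the slide is held 18 mm out, within about 1 mm of the orange line, with the plate in its nest; I viewed 11 pictures, one over the limit of 10.

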